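# Sort stripped-down hardware into the parts trays

## Robot

A 7-joint arm with a two-finger parallel gripper is mounted at the origin on a cart in front of the work surface, level with it; the furniture and walls round the work are solid. World frame = base frame: x ahead of the robot, y to its left, z up, the work surface at z = 0. Lengths are in m, angles in rad, forces in N, time in s.
With the tool pointing down it reaches from about 0.4 to 0.9 m from the base axis. Payload 5.5 kg.
Tool frame: the origin (TCP) lies midway between the tips of the shut fingers; the grasp point (between the pads) lies 19 mm behind it (manip.grip_depth is the distance from the TCP to the grasp point, in m); z points along the fingers, y is the line along which they close (so a half turn about z gives the same grasp; the last joint's range is limited). The gripper opens to 92 mm and grips with 3 to 60 N. Pads are 19 mm wide; open, the fingers measure 130 mm over their backs; the gripper's body (75 mm by 190 mm) begins 47 mm behind the grasp point.
Start: joints at [-1.056, 0.501, -0.427, 1.55, 0.221, 1.138, -0.21], TCP at [0.162, 0.63, 0.188] pointing down, gripper open.
Joint ranges: [-2.88, 2.88], [-0.31, 2.03], [-1.54, 1.56], [0.2, 2.42], [-1.41, 4.55], [0.19, 2.02], [-2.57, 2.57]. Speed limits (rad/s): [2.57, 2.57, 3.14, 3.14, 3.14, 3.14, 3.14].

## Interface

Orientations are given as a unit quaternion [x, y, z, w].
In Python, from bench import manip, effector, viewer gives the robot as it stands. Calls block until the motion is done:
- manip.move_pose(position, orientation): joint-space move of the TCP to a pose.
- manip.servo_line(position, ori=None, vel=0.15): straight line of the TCP; ori=None keeps the orientation; vel is the mean speed in m/s.
- manip.movej(angles): joint-space move.
- effector.open_jaws() and effector.close(f_grip=None): open the fingers fully, or close them until they stop; f_grip is the grip in N (None keeps the last).
- manip.sleep(seconds).
- manip.solve_ik(position, orientation): joint angles nearest the present ones, or None.
- viewer.get_image(name): name is "side" or "top" or "wrist"; returns the picture (420x560x3 uint8, red, green, blue); there is no depth.
- viewer.get_calibration(name): a dict with "vfov" (degrees; the focal length in pixels is half the picture's height over the tangent of half this angle, whatever the lens; pixels are square), "cx", "cy" (the principal point, pixels), "eye" and "attitude" of the camera in the world. Camera axes: x right, y down, z forward; pixel columns grow to the right and rows downward; lengths in m; the calibration is good to about 2 mm. A picture is of the moment at which its call begins: read the wrist's pose just before it. get_calibration takes no time and is no camera call; for the wrist camera it gives the pose at the moment of the call.
A pose or a line that the arm cannot do raises manip.PlanningError and nothing moves.
- manip.hand_in(): hands the job in; it is judged then, once.
Readings, each from a call of its own:
- manip.current_clock(): time.
- manip.current_q(): joint angles.
- manip.current_joint_velocities(): joint speeds.
- manip.current_tau(): joint torques, N m.
- manip.current_tool_pos(): TCP position.
- manip.current_tcp_rot(): TCP orientation.
- manip.current_force(): force on the tool from outside, world axes, zero at the start.
- manip.current_wrist_torque(): the same for the moment, N m.
- manip.current_finger_gap(): finger opening in m.
- manip.current_gripper_force(): force on a finger pad.
Only numpy, scipy, OpenCV 4.12 (cv2) and the standard library are available. Lean on these libraries where they do the work, as an engineer would, in place of code of your own. Each camera call takes 0.05 s, during which the arm holds its last target. There are 200 camera calls.

## Task

Sort the loose hardware on the plywood board into the three shallow metal trays on the dryer lid: both zinc sleeves into the long tray, both rubber bungs into the square tray and the small closed tin into the round dish. Every part must end up inside the rim of its own tray, lying flat on the tray floor as it lay on the board and not on top of another part. Leave the oil bottle and the open grey tin at the back of the bench as they are.

Things in the scene. Friction and masses are not known exactly. Their poses are not given: they have to be found in the camera images.
- sleeve_a: short zinc sleeve (a plain open ring), 47 mm outside, 41 mm inside, 19 mm high, lying flat on an open end. Starts on the plywood board that lies on the bench to the robot's right (board top at z = 0.034). Origin on its axis at the underside, z up. It and the other sleeve are the same kind.
- sleeve_b: short zinc sleeve (a plain open ring), 47 mm outside, 41 mm inside, 19 mm high, lying flat on an open end. Starts on the plywood board that lies on the bench to the robot's right (board top at z = 0.034). Origin on its axis at the underside, z up. It and the other sleeve are the same kind.
- bung_a: black rubber bung, a solid round plug, 29 mm across, 20 mm high, standing flat on an end. Starts on the plywood board. Origin at the centre of its underside, z up. It and the other bung are the same kind.
- bung_b: black rubber bung, a solid round plug, 29 mm across, 20 mm high, standing flat on an end. Starts on the plywood board. Origin at the centre of its underside, z up. It and the other bung are the same kind.
- tin: small closed round tin with a mustard-yellow lid, 50 mm across, 28 mm high, standing flat. Starts on the plywood board (top at z = 0.034). Origin at the centre of its underside, z up.
- long_tray: shallow rectangular metal tray, 76 mm (its x) by 160 mm (its y) outside, rim 12 mm high, walls 3 mm thick, inner floor 3 mm above its origin. Fixed in place on the cream-white dryer lid to the robot's left (lid top at z = 0). Origin at the centre of its underside, z up.
- square_tray: shallow square metal tray, 90 mm by 90 mm outside, rim 12 mm high, walls 3 mm thick, inner floor 3 mm above its origin. Fixed in place on the cream-white dryer lid to the robot's left (lid top at z = 0). Origin at the centre of its underside, z up.
- round_dish: shallow round metal dish, 90 mm outside at the rim, 80 mm inside at the floor, rim 12 mm high, inner floor 3 mm above its origin. Fixed in place on the cream-white dryer lid to the robot's left (lid top at z = 0). Origin at the centre of its underside, z up.
- oil_bottle: small oil bottle with a pointed red-brown spout, 39 mm across and 113 mm high, standing loose at the back of the bench, to be left alone. Origin at the centre of its underside.
- flux_tin: plain grey open tin, 74 mm across and 75 mm high, standing loose at the back of the bench, to be left alone. Origin at the centre of its underside.
Mind the look-alikes: they are no part of the job. There is more than one size of the tin; the job needs the largest.

How it is judged:
At the end, for the whole second after the job is handed in: Both sleeves are inside the long tray, both bungs inside the square tray and the small closed tin inside the round dish: each entirely within the rim, 2 to 4 mm of overlap with the rim forgiven, its underside within about 5 mm of the tray floor, tilted less than 0.15 rad, released and at rest (x of sleeve_a in the frame of long_tray between -0.0135 and 0.0135 m and y of sleeve_a in the frame of long_tray between -0.0555 and 0.0555 m and z of sleeve_a in the frame of long_tray between -0.002 and 0.008 m and x of sleeve_b in the frame of long_tray between -0.0135 and 0.0135 m and y of sleeve_b in the frame of long_tray between -0.0555 and 0.0555 m and z of sleeve_b in the frame of long_tray between -0.002 and 0.008 m and x of bung_a in the frame of square_tray between -0.0305 and 0.0305 m and y of bung_a in the frame of square_tray between -0.0305 and 0.0305 m and z of bung_a in the frame of square_tray between -0.002 and 0.008 m and x of bung_b in the frame of square_tray between -0.0305 and 0.0305 m and y of bung_b in the frame of square_tray between -0.0305 and 0.0305 m and z of bung_b in the frame of square_tray between -0.002 and 0.008 m and horizontal distance between tin and round_dish below 0.018 m and z of tin in the frame of round_dish between -0.002 and 0.008 m and angle between each of sleeve_a, sleeve_b, bung_a, bung_b, tin's own z axis and vertical below 0.15 rad and linear speed of each of sleeve_a, sleeve_b, bung_a, bung_b, tin below 0.02 m/s); the robot touches nothing.
It fails at once if the oil bottle pushed more than 30 mm or tipped over (distance of oil_bottle from where it was at the start of the episode above 0.03 m or angle between oil_bottle's own z axis and vertical above 0.35 rad).
It fails at once if the open grey tin pushed more than 30 mm or tipped over (distance of flux_tin from where it was at the start of the episode above 0.03 m or angle between flux_tin's own z axis and vertical above 0.35 rad).
It also fails if it takes over 122 s, if anything falls off the work surface, if the arm or the gripper's body presses on something with over 40 N, if the wrist force passes 120 N, or if a joint passes its speed limit or range.

## Working session

There is one attempt and no reset: what is moved stays moved. The work goes in short steps, each a Python script; the robot and the scene stay as the last script left them, time stands still between calls to the robot, and variables do not carry over. Pictures are saved under pics/ and viewed, at most 14 in all, crops included, and the job is handed in when it is done.

```bash
mkdir -p pics; python3 - <<'E'
from bench import manip, effector, viewer
import cv2
for n in ("top","side"):
    cv2.imwrite(f"pics/{n}0.png",viewer.get_image(n)[:,:,::-1]); print(n,viewer.get_calibration(n))
print(viewer.get_calibration("wrist"),manip.current_tcp_rot(),manip.current_clock(),manip.grip_depth)
E
```

```text
top {'vfov': 55.72466069633809, 'cx': 277.44658542774, 'cy': 212.7347469102274, 'eye': array([ 0.4282616 , -0.09434799,  0.875915  ]), 'attitude': array([-0.69550554,  0.71245093, -0.0657024 ,  0.06609775])}
side {'vfov': 43.59973141370174, 'cx': 279.2473124972461, 'cy': 210.4264788574512, 'eye': array([ 0.52173089, -0.97844959,  0.69987721]), 'attitude': array([ 0.89606025, -0.03543254,  0.03075093, -0.44144641])}
{'vfov': 64.36601035409196, 'cx': 284.2579691044537, 'cy': 212.44018996837573, 'eye': array([0.08327154, 0.64888004, 0.38489286]), 'attitude': array([0.7810006 , 0.60585999, 0.09187696, 0.12054195])} [ 1.25514182e-01  9.92091410e-01 -8.91212787e-04 -1.71061724e-04] 0.1 0.0188
```

View pics/top0.png

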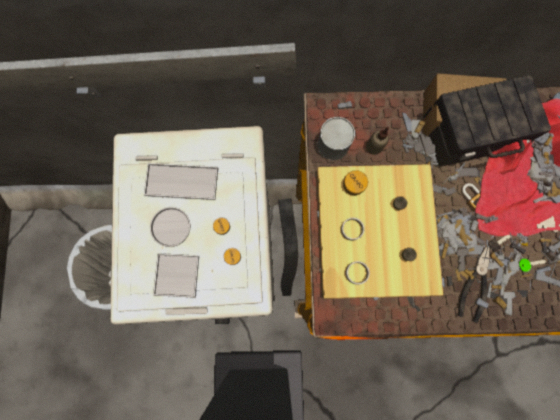

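View pics/side0.png

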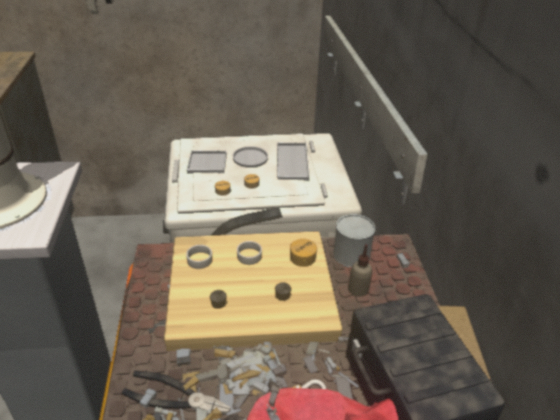

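The top view shows the sleeves at (352,230) and (356,272), the bungs at (400,203) and (408,255), and the tin on the board at (356,182). The long tray is at (182,182), the dish at (170,227) and the square tray at (177,275). Two smaller look-alike tins sit on the lid at (221,226) and (232,257). The side view agrees with this.

```bash
cat > h.py <<'E'
from bench import manip, effector, viewer
import cv2, numpy as np
from scipy.spatial.transform import Rotation as R
def ray(c,uv,z):
    f=210/np.tan(np.radians(c["vfov"]/2))
    d=R.from_quat(c["attitude"]).apply([(uv[0]-c["cx"])/f,(uv[1]-c["cy"])/f,1])
    return c["eye"]+d*(z-c["eye"][2])/d[2]
def blob(img,uv,half,thr=45):
    """contour of what differs from the border colour around uv"""
    x0,y0=int(uv[0]-half),int(uv[1]-half); w=img[y0:y0+2*half,x0:x0+2*half].astype(float)
    bg=np.median(np.r_[w[0],w[-1],w[:,0],w[:,-1]],0)
    m=(np.linalg.norm(w-bg,axis=2)>thr).astype(np.uint8)
    cs,_=cv2.findContours(m,cv2.RETR_EXTERNAL,cv2.CHAIN_APPROX_NONE)
    c=max(cs,key=lambda k:cv2.contourArea(cv2.convexHull(k)))
    return c.reshape(-1,2)+[x0,y0]
def down(yaw):  # tool pointing down, y axis (closing) at angle yaw+90deg; yaw=0 -> closes along world y
    return (R.from_euler('z',yaw)*R.from_euler('x',np.pi)).as_quat()
E
cat > m.py <<'E'
from h import *
img=viewer.get_image("top"); c=viewer.get_calibration("top"); vis=img.copy()
for n,uv,h,z in [("tin",(356,182),18,.060),("sa",(352,230),17,.053),("sb",(356,272),17,.053),("ba",(400,203),12,.052),("bb",(408,255),12,.052),
   ("long",(182,182),42,.012),("dish",(170,227),24,.012),("sq",(177,275),27,.012),("t1",(221,226),13,.02),("t2",(232,257),13,.02),
   ("flux",(338,132),22,.075)]:
    k=blob(img,uv,h); cv2.drawContours(vis,[k.reshape(-1,1,2)],-1,(0,255,0),1)
    W=np.array([ray(c,p,z)[:2] for p in k],np.float32); r=cv2.minAreaRect(W*1000)
    print(n,np.round(r[0]),np.round(r[1]),round(r[2],1))
cv2.imwrite("pics/v.png",cv2.resize(vis[90:330,100:460,::-1],None,fx=2.2,fy=2.2))
for p in [(.35,.1),(.3,.15),(.4,.1),(.45,-.3)]:
  for a in (0,np.pi/2,-np.pi/2): q=manip.solve_ik([*p,.1],down(a)); print(p,a,None if q is None else np.round(q,2))
E
python3 m.py
```

```text
tin [ 643. -260.] [51. 60.] 43.7
sa [ 552. -262.] [46. 23.] 29.8
sb [ 455. -254.] [50. 43.] 88.6
ba [ 599. -354.] [32. 34.] 41.4
bb [ 490. -363.] [30. 36.] 6.7
long [678. 128.] [181.  96.] 84.6
dish [567. 141.] [89. 87.] 88.6
sq [461. 125.] [94. 92.] 86.8
t1 [564.  27.] [37. 40.] 89.9
t2 [498.   4.] [39. 36.] 62.8
flux [ 745. -222.] [82. 81.] 88.6
(0.35, 0.1) 0 [-0.59  0.09  0.25  2.32 -0.03  0.74 -1.89]
(0.35, 0.1) 1.5707963267948966 [-0.38  0.09  0.03  2.31 -0.    0.74 -0.35]
(0.35, 0.1) -1.5707963267948966 [ 0.81  0.3  -1.27  2.28  0.4   0.81  2.41]
(0.3, 0.15) 0 [-0.71  0.03  0.17  2.37 -0.01  0.73 -2.1 ]
(0.3, 0.15) 1.5707963267948966 [-0.51  0.04 -0.04  2.37  0.    0.73 -0.55]
(0.3, 0.15) -1.5707963267948966 [-0.06  0.06 -0.49  2.36  0.04  0.74  2.56]
(0.4, 0.1) 0 [-0.56  0.18  0.27  2.22 -0.07  0.76 -1.81]
(0.4, 0.1) 1.5707963267948966 [-0.35  0.17  0.05  2.21 -0.01  0.76 -0.3 ]
(0.4, 0.1) -1.5707963267948966 [ 0.78  0.47 -1.29  2.18  0.59  0.91  2.28]
(0.45, -0.3) 0 [-0.23  0.59  1.02  1.94 -0.62  0.96 -0.48]
(0.45, -0.3) 1.5707963267948966 [-0.02  0.47  0.71  1.93 -0.39  0.88  0.89]
(0.45, -0.3) -1.5707963267948966 [-0.29  0.66  1.13  1.94 -0.72  1.01 -1.97]
```

View pics/v.png

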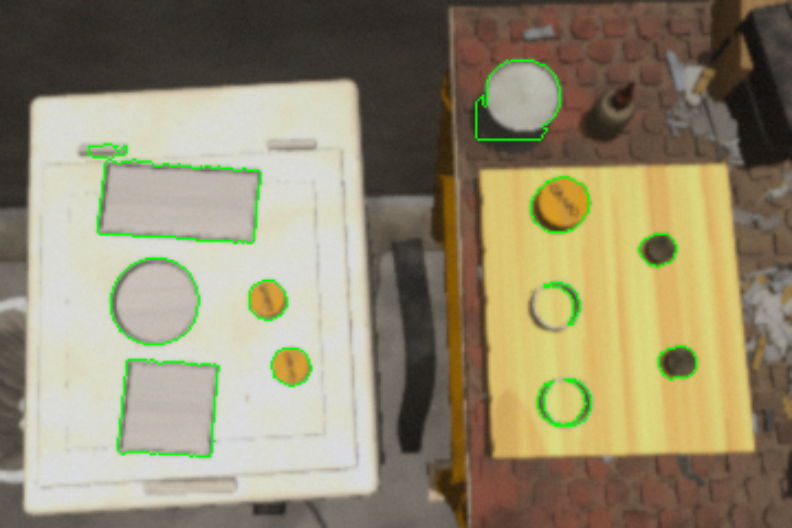

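The contours in the overlay fit well. The two exceptions are the long tray, which picked up the hinge mark, and the first sleeve, which is only partly outlined. I'll take one close wrist look over each area.

```bash
python3 - <<'E'
from h import *
import pickle
for n,p,y in [("lid",[.57,.05,.25],np.pi/2),("board",[.47,-.28,.25],0)]:
    manip.move_pose(p,down(y)); c=viewer.get_calibration("wrist"); im=viewer.get_image("wrist")
    pickle.dump((c,im),open(n+".pkl","wb")); cv2.imwrite(f"pics/w_{n}.png",im[:,:,::-1])
    print(n,manip.current_clock(),np.round(manip.current_q(),2),c["eye"])
    for q in ([[643,-260,60],[552,-262,53],[455,-254,53],[599,-354,54],[490,-363,54]] if n=="board" else [[678,128,12],[567,141,12],[461,125,12]]):
        v=R.from_quat(c["attitude"]).inv().apply(np.array(q)/1000-c["eye"]); f=210/np.tan(np.radians(c["vfov"]/2)); print(q,np.round(v[:2]/v[2]*f+[c["cx"],c["cy"]]))
E
```

```text
lid 2.725 [-0.24  0.27  0.13  1.69 -0.04  1.18 -0.1 ] [0.56974463 0.13227456 0.44762234]
[678, 128, 12] [371. 112.]
[567, 141, 12] [282. 100.]
[461, 125, 12] [197. 114.]
board 4.075 [ 0.03  0.25  0.55  1.77 -0.14  1.17 -0.95] [ 0.55228678 -0.27873303  0.44767768]
[643, -260, 60] [266.  15.]
[552, -262, 53] [269. 108.]
[455, -254, 53] [264. 192.]
[599, -354, 54] [354.  63.]
[490, -363, 54] [355. 164.]
```

View pics/w_lid.png

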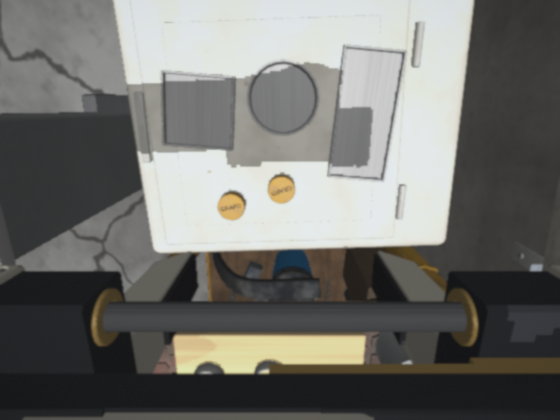

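View pics/w_board.png

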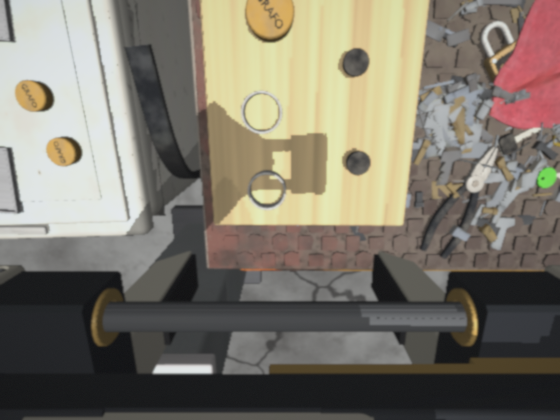

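In the lid view the long tray's corners are at about (343,45), (405,51), (384,180) and (328,176). The dish is at (283,98) and the square tray's corners run from (164,71) to (233,150). In the board view the sleeves are at (262,111) and (267,188), the bungs at (356,61) and (358,161), and the tin at (270,15). All of these agree with the projected top-view estimates.

```bash
python3 - <<'E'
from h import *
import pickle
c,_=pickle.load(open("board.pkl","rb"))
for n,uv,z in [("tin",(270,14),.062),("sa",(262,111),.053),("sb",(267,188),.053),("ba",(356,61),.054),("bb",(358,161),.054)]: print(n,np.round(ray(c,uv,z)*1000))
c,_=pickle.load(open("lid.pkl","rb"))
for n,k in [("long",[(343,45),(405,51),(384,180),(328,176)]),("sq",[(164,71),(236,77),(233,150),(163,146)]),("dish",[(250,98),(317,98),(283,62),(283,133)])]:
    r=cv2.minAreaRect(np.array([ray(c,p,.012)[:2]*1000 for p in k],np.float32)); print(n,r)
t=viewer.get_calibration("top"); i=cv2.imread("pics/top0.png")[:,:,::-1]
k=blob(i,(182,182),38); k=k[k[:,1]>163]
print(cv2.minAreaRect(np.array([ray(t,p,.012)[:2]*1000 for p in k],np.float32)))
for uv in [(352.3,229.1),(356.6,272.7)]: print(np.round(ray(t,uv,.053)*1000))
E
```

```text
tin [ 644. -264.   62.]
sa [ 549. -254.   53.]
sb [ 460. -258.   53.]
ba [ 601. -356.   54.]
bb [ 493. -366.   54.]
long ((670.5706787109375, 122.09857177734375), (157.3475341796875, 74.75822448730469), 86.02684783935547)
sq ((462.3848876953125, 126.20988464355469), (89.92216491699219, 90.891845703125), 85.70993041992188)
dish ((568.3740844726562, 143.29269409179688), (59.54619598388672, 58.60408401489258), 45.234474182128906)
((668.9520874023438, 119.26295471191406), (162.93499755859375, 79.99349212646484), 85.29167938232422)
[ 545. -251.   53.]
[ 455. -255.   53.]
```

```bash
cat >> h.py <<'E'
YT=np.pi/2-.073; L=np.array([.073,.9973])
LONG,DISH,SQ=np.array([.670,.121]),np.array([.567,.142]),np.array([.462,.126])
def pickplace(src,dst,zpick,zplace,dia,f=20):
    manip.move_pose([*src,.14],down(0)); manip.servo_line([*src,zpick],vel=.12)
    effector.close(f_grip=f); g0=manip.current_finger_gap()
    manip.servo_line([*src,.16],vel=.15); g=manip.current_finger_gap()
    print("gap",g0,g,"F",manip.current_gripper_force())
    assert abs(g-dia)<.004,"bad grasp"
    manip.move_pose([*dst,.14],down(YT)); manip.servo_line([*dst,.05],vel=.15); manip.servo_line([*dst,zplace],vel=.05)
    effector.open_jaws(); manip.servo_line([*dst,.14],vel=.15); print("t",manip.current_clock())
E
python3 - <<'E'
from h import *
pickplace((.458,-.257),LONG-.036*L,.044,.015,.047)
manip.move_pose([.6,.0,.25],down(np.pi/2)); cv2.imwrite("pics/p1.png",viewer.get_image("wrist")[:,:,::-1])
E
```

```text
gap 0.0007831342595120841 0.0003126684569776375 F 0.0Traceback (most recent call last):
  File "<stdin>", line 2, in <module>
  File "h.py", line 25, in pickplace
    assert abs(g-dia)<.004,"bad grasp"
           ^^^^^^^^^^^^^^^
AssertionError: bad grasp
```

```bash
python3 - <<'E'
from h import *
print(manip.current_clock(),manip.current_tool_pos(),manip.current_force())
effector.open_jaws(); manip.move_pose([.40,-.27,.25],down(0))
c=viewer.get_calibration("wrist"); im=viewer.get_image("wrist")
cv2.imwrite("pics/p1.png",im[:,:,::-1])
for uv in [(262,111),(267,188)]: pass
import pickle; pickle.dump((c,im),open("b2.pkl","wb"))
E
```

```text
7.9167 [ 0.45740796 -0.25650571  0.15921091] [-0.56732478  0.35393578 -0.59554417]
```

View pics/p1.png

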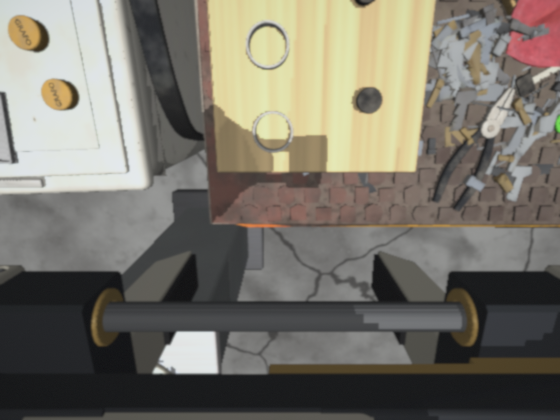

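The sleeve is still flat on the board at about (272,131), so the fingers slipped off or closed past it.

```bash
python3 - <<'E'
from h import *
import pickle
c,im=pickle.load(open("b2.pkl","rb"))
for n,uv,z in [("sa",(268,45),.053),("sb",(272,131),.053),("bb",(369,99),.054)]: print(n,np.round(ray(c,uv,z)*1000))
p=(.459,-.259); manip.move_pose([*p,.14],down(0)); manip.servo_line([*p,.037],vel=.12)
print(manip.current_tool_pos(),manip.current_force())
for n in("top","side"): cv2.imwrite(f"pics/q{n}.png",viewer.get_image(n)[:,:,::-1])
a=cv2.imread("pics/qtop.png")[150:330,280:470]; b=cv2.imread("pics/qside.png")[180:360,150:340]
cv2.imwrite("pics/q.png",cv2.resize(np.hstack([a,b]),None,fx=2.1,fy=2.1))
effector.close(f_grip=10); print(manip.current_finger_gap(),manip.current_gripper_force(),manip.current_tool_pos())
E
```

```text
sa [ 547. -254.   53.]
sb [ 457. -257.   53.]
bb [ 492. -366.   54.]
[ 0.45966758 -0.25952431  0.03783414] [-0.07538279  0.42123567  0.41371598]
0.00023099179962128943 0.0 [ 0.45902039 -0.25902857  0.03702287]
```

View pics/q.png

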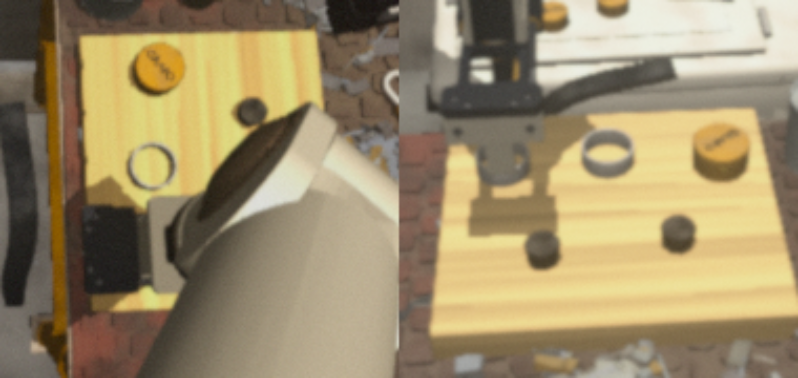

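```bash
python3 - <<'E'
from h import *
print(manip.current_finger_gap(),manip.current_gripper_force(),manip.current_tool_pos(),manip.current_clock())
cv2.imwrite("pics/r.png",cv2.resize(np.hstack([viewer.get_image("side")[200:330,150:280,::-1],viewer.get_image("wrist")[150:280,210:340,::-1],viewer.get_image("top")[200:330,300:430,::-1]]),None,fx=2,fy=2,interpolation=cv2.INTER_CUBIC))
E
```

```text
0.00023099179962128943 0.0 [ 0.45902039 -0.25902857  0.03702287] 13.0417
```

View pics/r.png

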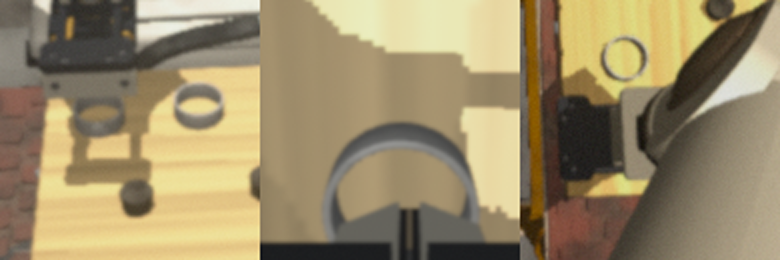

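```bash
python3 - <<'E'
from h import *
p=(.459,-.258)
manip.servo_line([*p,.12],vel=.2); effector.open_jaws(); print(manip.current_finger_gap())
manip.servo_line([*p,.036],vel=.15); print(manip.current_finger_gap(),manip.current_tool_pos())
i1=viewer.get_image("side")[200:330,150:280,::-1]; w=viewer.get_image("wrist")[150:280,150:410,::-1]
effector.close(f_grip=5); print(manip.current_finger_gap(),manip.current_clock())
w2=viewer.get_image("wrist")[150:280,150:410,::-1]
cv2.imwrite("pics/s.png",cv2.resize(np.vstack([np.hstack([i1,w]),np.hstack([viewer.get_image("side")[200:330,150:280,::-1],w2])]),None,fx=2,fy=2,interpolation=cv2.INTER_CUBIC))
E
```

```text
0.09165462828476419
0.09221985572619687 [ 0.45934092 -0.25847277  0.03642408]
0.0002794278996691548 17.4583
```

View pics/s.png

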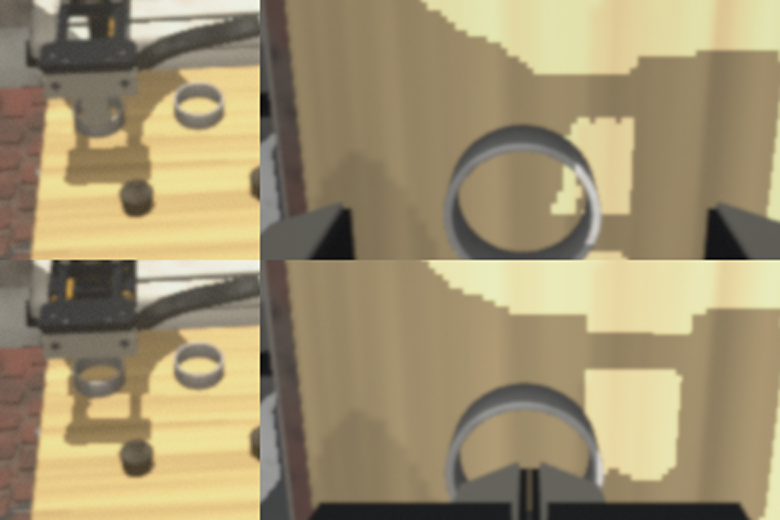

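```bash
python3 - <<'E'
from h import *
c=viewer.get_calibration("wrist"); f=210/np.tan(np.radians(c["vfov"]/2))
print(c["eye"],R.from_quat(c["attitude"]).as_matrix()[:,2],manip.current_tool_pos(),R.from_quat(manip.current_tcp_rot()).as_matrix()[:,2])
for q in [(.459,-.2585,.036),(.459,-.2585,.053),(.469,-.2585,.036)]:
    v=R.from_quat(c["attitude"]).inv().apply(np.array(q)-c["eye"]); print(q,np.round(v[:2]/v[2]*f+[c["cx"],c["cy"]]))
for z in(.053,.03,0): print(ray(c,(282,252),z))
s=viewer.get_calibration("side"); t=viewer.get_calibration("top")
for uv in [(249,250),(199,255.5)]: print("side ring top", ray(s,uv,.053), ray(s,uv,.02))
E
```

```text
[ 0.54028327 -0.25850552  0.23381061] [-2.98733456e-01 -9.15784539e-04 -9.54336148e-01] [ 0.45900829 -0.25800108  0.03599031] [-4.95032543e-06 -2.41263489e-05 -1.00000000e+00]
(0.459, -0.2585, 0.036) [284. 241.]
(0.459, -0.2585, 0.053) [284. 252.]
(0.469, -0.2585, 0.036) [284. 227.]
[ 0.4592422  -0.25735063  0.053     ]
[ 0.44893338 -0.25720372  0.03      ]
[ 0.43548708 -0.2570121   0.        ]
side ring top [ 0.54713831 -0.25540218  0.053     ] [ 0.54843445 -0.21851641  0.02      ]
side ring top [ 0.45620151 -0.26449376  0.053     ] [ 0.45285857 -0.22807179  0.02      ]
```

```bash
python3 - <<'E'
from h import *
s=viewer.get_calibration("side");f=210/np.tan(np.radians(s["vfov"]/2))
for q in [(.459,-.323,.036),(.459,-.323,.06),(.459,-.323,.08),(.459,-.305,.08),(.459,-.305,.06)]:
    v=R.from_quat(s["attitude"]).inv().apply(np.array(q)-s["eye"]); print(q,np.round(v[:2]/v[2]*f+[s["cx"],s["cy"]]))
p=(.459,-.258); manip.servo_line([*p,.14],vel=.2); effector.open_jaws()
i=viewer.get_image("side"); print(manip.current_tool_pos())
cv2.imwrite("pics/t.png",cv2.resize(i[140:300,130:300,::-1],None,fx=3.5,fy=3.5,interpolation=cv2.INTER_CUBIC))
q=(.459,-.323,.14); v=R.from_quat(s["attitude"]).inv().apply(np.array(q)-s["eye"]); print((v[:2]/v[2]*f+[s["cx"],s["cy"]]-[130,140])*3.5)
E
```

```text
(0.459, -0.323, 0.036) [200. 285.]
(0.459, -0.323, 0.06) [199. 275.]
(0.459, -0.323, 0.08) [199. 267.]
(0.459, -0.305, 0.08) [199. 260.]
(0.459, -0.305, 0.06) [200. 268.]
[ 0.45899939 -0.25798997  0.13999494]
[230.83877594 350.18119949]
```

View pics/t.png

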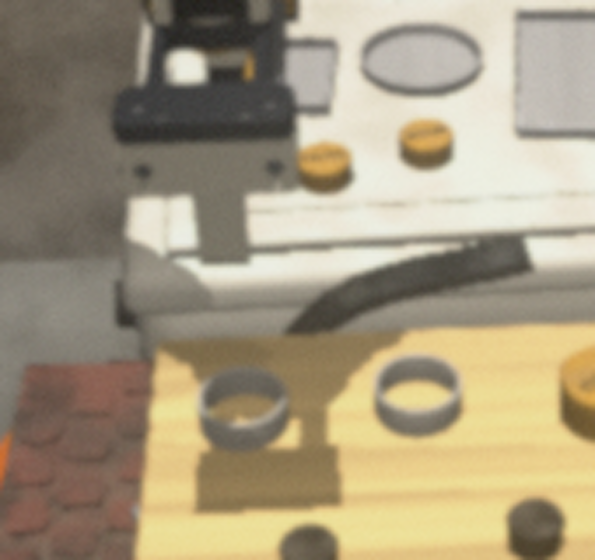

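The fingertips appear about 25 px, or roughly 40 mm, above where the reported TCP should be. The real tips are therefore higher than reported and the fingers passed over the ring. I'll probe a free spot on the board gently to find the true offset.

```bash
python3 - <<'E'
from h import *
p=(.50,-.305); effector.close(f_grip=5); manip.move_pose([*p,.06],down(0)); manip.servo_line([*p,.015],vel=.1)
f0=manip.current_force(); z=.015
while z>-.03:
    z-=.002; manip.servo_line([*p,z],vel=.06); f=manip.current_force()-f0
    if abs(f[2])>4: break
print(z,f,manip.current_tool_pos(),manip.current_clock())
manip.servo_line([*p,.06],vel=.2); effector.open_jaws()
E
```

```text
-0.007000000000000001 [-5.3176145   4.65664764 22.14148642] [ 0.50042807 -0.30523466 -0.00467061] 25.0083
```

Contact came at TCP z of about -0.0055 on the board at 0.034, so the real tips are 39.5 mm above the reported TCP. I'll correct for that and carry on.

```bash
cat >> h.py <<'E'
DZ=-.0395
E
sed -i 's/\[\*src,zpick\]/[*src,zpick+DZ]/; s/\[\*dst,zplace\]/[*dst,zplace+DZ]/; s/\[\*dst,.05\]/[*dst,.05+DZ]/' h.py
sed -i 's/,\.14\]/,.11]/g; s/\[\*src,.16\]/[*src,.11]/' h.py
python3 - <<'E'
from h import *
pickplace((.457,-.257),LONG-.036*L,.044,.015,.047)
manip.move_pose([.6,.0,.25],down(np.pi/2)); cv2.imwrite("pics/p2.png",viewer.get_image("wrist")[:,:,::-1])
E
```

```text
gap 0.04600706799557762 0.04571156206855387 F 19.9999043988646
t 35.15
```

View pics/p2.png

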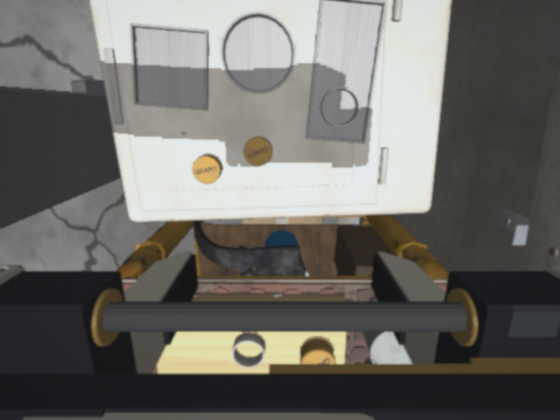

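The first sleeve lies flat and centred in the lower half of the long tray, at (339,106). Next come the other four parts.

```bash
python3 - <<'E'
from h import *
pickplace((.547,-.254),LONG+.036*L,.044,.015,.047)
pickplace((.600,-.355),SQ+.019*L,.043,.0145,.029)
pickplace((.492,-.365),SQ-.019*L,.043,.0145,.029)
pickplace((.643,-.263),DISH,.046,.0165,.050)
manip.move_pose([.57,.04,.25],down(np.pi/2)); cv2.imwrite("pics/p3.png",viewer.get_image("wrist")[:,:,::-1])
cv2.imwrite("pics/top3.png",viewer.get_image("top")[:,:,::-1]); print(manip.current_clock())
E
```

```text
gap 0.04599267338046833 0.04587930548539535 F 19.99719237384852
t 44.9333
gap 0.027755538329697172 0.02773106974595168 F 19.999962151050568
t 55.4333
gap 0.028303225604837872 0.028088665509525927 F 20.000004172325134
t 65.7583
gap 0.04986108889900361 0.04970169368171178 F 19.999938905239105
t 74.9083
75.7333
```

View pics/p3.png

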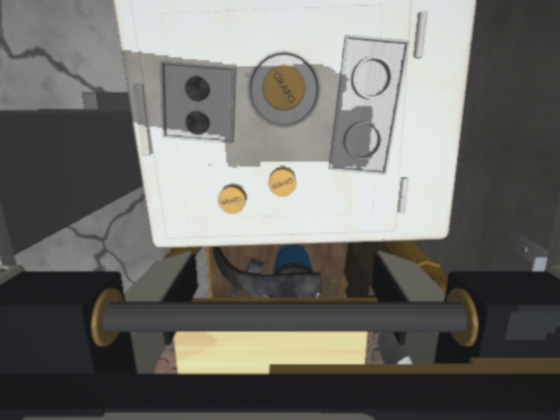

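All five parts are flat and well inside their trays: bungs at (198,88) and (197,123), tin at (284,88), sleeves at (371,77) and (362,139). I'm handing the job in.

```bash
python3 -c "
from bench import manip
print(manip.hand_in())"
```

```text
the job is handed in; nothing more can be done
None
```

I sorted all five parts into their trays and handed the job in at about 76 s. The last wrist picture shows them flat and inside the rims, though the hand-in call returned no verdict.

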